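Lock the stop bolt in the clamping rail

ROBOT

A 6-joint arm with a two-finger parallel gripper is mounted at the origin on the work surface; the furniture and walls round the work are solid. World frame = base frame: x ahead of the robot, y to its left, z up, the work surface at z = 0. Lengths are in mm, angles in rad, forces in N, time in s.
With the tool pointing down it reaches from about 350 to 725 mm from the base axis. Payload 6 kg.
Tool frame: the origin (TCP) lies at the very end of the fingers, on their centre line; the grasp point (between the pads) lies 19 mm behind it; z points along the fingers, y is the line along which they close (so a half turn about z gives the same grasp; the last joint's range is limited). The gripper opens to 85 mm and grips with 20 to 120 N. Pads are 22 mm wide; open, the fingers measure 114 mm over their backs; the gripper's body (76 mm by 85 mm) begins 54 mm behind the grasp point. The pads swing forward as they close: fully open they stand 13 mm farther back than shut.
Start: joints at [-0.929, 0.04, 0.085, 0, -1.615, -0.334], TCP at [181.787, -571.775, 231.261] pointing down, gripper open.
Joint ranges: [-2.56, 2.56], [-1.29, 2.01], [-1.08, 1.49], [-3.29, 1.98], [-2.81, -0.18], [-2.99, 2.99]. Speed limits (rad/s): [2.57, 2.57, 3.01, 3.14, 3.14, 3.14].

INTERFACE

Orientations are given as a unit quaternion [w, x, y, z].
In Python, from bench import * gives the robot as it stands.
- The arm moves only by the tool move_arm, never from a script. Its argument "series" is text: rows parted by semicolons, each of 7 numbers parted by spaces: the shift along the tool's x, y, z normalised to -1 to 1, where 1 is 0.1 m, then the turn, a rotation vector about the tool's x, y, z normalised to -1 to 1, where 1 is 120 degrees, then the opening, from -1 (shut) to 1 (fully open), so that 0 is half open. A call has 1 to 5 rows; each row is the pose to reach, as a shift and turn from the pose commanded when the call began, along the tool's axes at that moment; what a row does not reach only later rows make up. A row lasts 1/8 s, in which the tool goes at most 62.5 mm and 10.7 degrees, less where a joint would pass 70% of its speed; a pose out of reach is approached as far as the arm can. A call with a number of a shift or a turn outside -1 to 1 is refused whole. A call with a gripper value outside its range is refused whole. The fingers move at their own pace and stop on an object; the grip force is fixed at half the most. Time passes only in rows, so rows that repeat a pose let the fingers close. It gives the time, the measured TCP pose, the force, the opening and the grip force at its end, in the units of the state.
- read_state(): the state, without advancing time (a new reading comes with each control period).
- grab_frame(name): name is "side" or "top"; returns a dict with "pixels" (384x512x3 uint8, red, green, blue), "fx", "fy", "cx", "cy" (pixels), "extrinsics" (4x4, takes a point from camera to world coordinates). Camera axes: x right, y down, z forward; pixel columns grow to the right and rows downward; lengths in mm; the calibration is good to about 2 mm. A picture is of the moment at which its call begins. There is no depth.
- close_job(): hands the job in; it is judged then, once.
The state is a dict: "time_s": time; "q": joint angles; "dq": joint speeds; "tau": joint torques, N m; "tcp_pos": TCP position; "tool_rot": TCP orientation; "ft_force": force on the tool from outside, world axes, zero at the start; "ft_torque": the same for the moment, N m; "finger_gap": opening from 0.0 (shut) to 1.0 (fully open); "grasp_force": force on a finger pad.
Only numpy, scipy, OpenCV 4.12 (cv2) and the standard library are available. Lean on these libraries where they do the work, as an engineer would, in place of code of your own. Each camera call takes 0.05 s, during which the arm holds its last target. There are 200 camera calls.

TASK

Set the stop on the cutting jig: take the T-bolt with the black bar handle out of its wooden rest and lower its flat foot gently into the near half of the T-slot of the aluminium rail. Press it down against the spring until the collar meets the rail, twist it a quarter turn either way, slide it along the slot away from the robot until it gently meets the hidden stop, then draw it back 10 mm and let it spring up into its hidden notch, locked upright with its bar across the rail. Do not force it (under 35 N on the rail), and leave the coal wagon, sanding block and buffer stop where they are.

Things in the scene. Friction and masses are not known exactly. Their poses are not given: they have to be found in the camera images.
- stop_bolt: T-bolt standing upright, 60 x 12 x 54 mm, about 90 g. Origin: centre of its foot's underside; z up along the 9 mm stem. Steel foot 30 (x) x 10 (y) x 6 mm (z 0 to 6); black bar handle 60 (x) x 12 (y) mm, z 30 to 54, parallel to the foot. Grasp the bar across its 12 mm width from above. A half turn about z gives the same shape. Starts hanging by its collar in the wooden rest.
- bar (a point): middle of the bolt's bar handle, on the stem axis, 42 mm above the bolt's origin.
- collar (a point): centre of the underside of the bolt's round steel collar (26 mm across, 4 mm thick), 13.7 mm above the bolt's origin. Pressed fully down it meets the rail's top; the bolt's origin is then at rail z 6.3 mm.
- rail: aluminium rail, 160 (x) x 44 (y) x 20 mm, fixed on the board, with a slot in the middle of its top. Origin: centre of its underside; x along the rail, pointing away from the robot (within about 0.6 rad of world x). 'Rail z' is height above this origin.
- slot (a point): centre of the T-slot's mouth, on the rail's top, rail z 20 mm, rail x +5 mm. The slot is 13 mm wide and 102 mm long (along rail x): the foot passes only with its long side along the rail, 1.5 mm to spare each side. A spring pad inside meets the foot when the bolt's origin is at rail z 12 mm: 3 N there, 0.5 N more per further mm, about 6 N when the collar meets the rail; rigid beyond.
- entry (a point): good place to lower the foot in: on the slot's centre line, rail z 20 mm, rail x -20 mm. Below the rail's lips the foot turns freely either way while the bolt's origin is below rail z 8 mm; let go crosswise it stays caught under the lips at rail z 8 mm and can be taken hold of again.
- far_end (a point): end of the slot away from the robot, rail x +56 mm, rail z 20 mm. Unseen inside, a stop that is set differently each time halts the crosswise foot with the bolt's axis somewhere at rail x +14 to +44 mm. The locking notch is 10 mm back from there: within 2 mm of it and 0.13 rad of square, the spring lifts the crosswise foot to bolt origin at rail z 11 mm; elsewhere it stays at 8 mm.
- rest: wooden block 80 (x) x 50 (y) x 22 mm, fixed on the board; origin: centre of its underside. Its well in the middle of the top is 34 (x) x 14.4 (y) mm and 18 mm deep; the bolt starts in it with its bar along the block's x and its origin 8.3 mm above the board: lift it at least 20 mm to clear.
- coal_wagon: dark open model wagon, 29 x 108 x 27 mm, loose bystander; origin at the centre of its underside.
- sand_block: brown cork sanding block, 41 x 69 x 26 mm, loose bystander; origin at the centre of its underside.
- buffer_stop: red model buffer stop on a short dark track length, 40 x 82 x 28 mm, loose bystander; origin at the centre of its underside.
There are look-alikes about, which are no part of the job. What is shaped like the stop_bolt but turquoise is not meant. Leave any yellow look-alike of the rail alone.

How it is judged (in metres and radians):
On the way, in this order (a step that is already met when the one before it is completed fails the run):
1. the foot is in the slot: bolt origin under 15 mm above the rail's underside, in the near half (rail x under 5 mm, within 4 mm of the slot's centre line), bar along the rail within 0.2 rad (y of stop_bolt in the frame of rail between -0.004 and 0.004 m and x of stop_bolt in the frame of rail between -0.04 and 0.005 m and z of stop_bolt in the frame of rail between 0.003 and 0.015 m and angle between the x axis of stop_bolt and the x axis of rail, either way round below 0.2 rad), for 0.1 s.
2. pressed down and turned: bolt origin under 9.5 mm above the rail's underside on the slot's centre line (4 mm), with the bar across the rail within 0.2 rad (y of stop_bolt in the frame of rail between -0.004 and 0.004 m and z of stop_bolt in the frame of rail below 0.0095 m and angle between the x axis of stop_bolt and the y axis of rail, either way round below 0.2 rad), for 0.05 s.
At the end, for the whole second after the job is handed in: the bolt is let go, at rest, upright (0.1 rad), its axis within 4 mm of the slot's centre line at rail x 0 to 40 mm, its bar across the rail (0.2 rad), sprung up into the notch (origin 9.8 to 12.5 mm above the rail's underside) (y of stop_bolt in the frame of rail between -0.004 and 0.004 m and x of stop_bolt in the frame of rail between 0 and 0.04 m and z of stop_bolt in the frame of rail between 0.0098 and 0.0125 m and angle between the x axis of stop_bolt and the y axis of rail, either way round below 0.2 rad and angle between stop_bolt's own z axis and vertical below 0.1 rad and linear speed of stop_bolt below 0.02 m/s and contact force between the fingers and stop_bolt below 0.1 N); the robot touches nothing.
It fails at once if the bolt pressed on the rail with more than 35 N (contact force between stop_bolt and rail above 35 N).
It fails at once if the bolt tipped over (more than 0.6 rad) (angle between stop_bolt's own z axis and vertical above 0.6 rad).
It fails at once if the coal wagon moved more than 10 mm (distance of coal_wagon from where it was at the start of the episode above 0.01 m).
It fails at once if the sand block moved more than 10 mm (distance of sand_block from where it was at the start of the episode above 0.01 m).
It fails at once if the buffer stop moved more than 10 mm (distance of buffer_stop from where it was at the start of the episode above 0.01 m).
It also fails if it takes over 61 s, if anything falls off the work surface, if the arm or the gripper's body presses on something with over 40 N, if the wrist force passes 120 N, or if a joint passes its speed limit or range.

## Working session

There is one attempt and no reset: what is moved stays moved. The work goes in short steps, Python scripts to look and compute and a tool call to move; the robot and the scene stay as the last step left them, time stands still between calls to the robot, and variables do not carry over. Pictures are saved under pics/ and viewed, at most 10 in all, crops included, and the job is handed in when it is done.

Besides the shell and the picture viewer there is one more tool, called in YAML: its name, and indented under it one key for each argument. move_arm: Moves the arm, as the interface text tells. Scaled input: -1 to 1 covers 0.1 m each way for a shift and 120 degrees each way for a turn. Its arguments: {"type":"object","properties":{"series":{"type":"string"}},"required":["series"]}

```bash
mkdir -p pics; python3 - <<'E'
from bench import *
import cv2,numpy as np
for n in("side","top"):
    f=grab_frame(n); cv2.imwrite(f"pics/{n}0.png",f["pixels"][:,:,::-1]); print(n,f["fx"],f["fy"],f["cx"],f["cy"]); print(np.round(f["extrinsics"],4).tolist())
s=read_state();print(s)
E
```

```text
side 366.4117841788049 366.4117841788049 254.24994711573498 193.18772411680303
[[-0.6712, 0.4775, -0.5671, 957.2682], [0.7413, 0.4285, -0.5166, 673.7191], [-0.0037, -0.7671, -0.6416, 602.3834], [0.0, 0.0, 0.0, 1.0]]
top 468.0472509067734 468.0472509067734 257.6594893503399 186.197658808843
[[0.0922, -0.9168, 0.3885, 31.415], [-0.9957, -0.0807, 0.0458, 158.3406], [-0.0106, -0.3911, -0.9203, 1090.8368], [0.0, 0.0, 0.0, 1.0]]
{'time_s': 0.1, 'q': array([-9.29278811e-01,  4.07379279e-02,  8.39105988e-02, -4.15490433e-04,
       -1.61549195e+00, -3.33732590e-01]), 'dq': array([-1.89222198e-03,  1.39255881e-04,  1.19856389e-03,  1.37986371e-03,
       -9.48295654e-05, -1.37804171e-03]), 'tau': array([-5.35616491e-03, -3.69345546e+01,  3.48280013e+01,  6.95185125e+00,
       -4.50371488e-03,  3.36526523e-05]), 'tcp_pos': array([ 181.77081626, -571.49383367,  230.38509372]), 'tool_rot': array([-1.73419314e-04, -1.53294714e-01,  9.88180200e-01,  7.69966551e-04]), 'ft_force': array([-0.43062801,  0.06097737,  0.32877508]), 'ft_torque': array([-0.00566961, -0.01629018,  0.01995098]), 'grasp_force': 0.0, 'finger_gap': 0.9973956231182755}
```

View pics/top0.png

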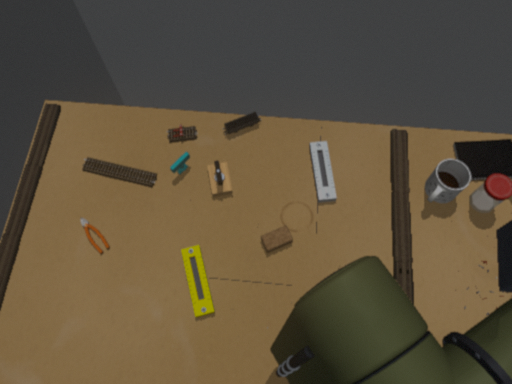

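View pics/side0.png

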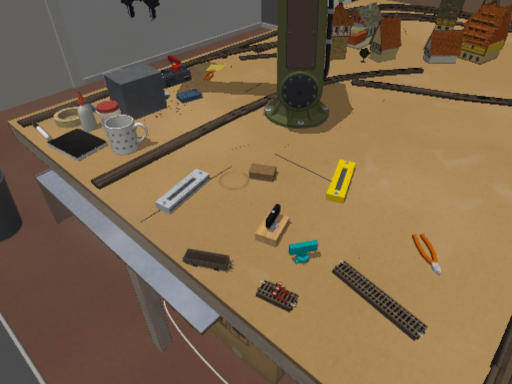

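The top view shows the rail at about (322,171), the rest with the black bolt at (219,178), the cork block at (277,239), the wagon at (242,123) and the buffer stop at (182,134). In the side view the rail is at (184,190) and the bolt at (273,215). I'll enlarge both.

```bash
python3 - <<'E'
import cv2,numpy as np
t=cv2.imread("pics/top0.png");s=cv2.imread("pics/side0.png")
r=lambda a:cv2.resize(a,None,fx=8,fy=8,interpolation=cv2.INTER_CUBIC)
# top: rest x200-240,y155-203 ; rail x300-345,y135-208
a=r(t[135:208,300:345]); b=r(t[150:205,198:243])
im=np.zeros((584,720+8,3),np.uint8); im[:584,:360]=a; im[:440,368:]=b; cv2.imwrite("pics/tc.png",im)
a=cv2.resize(s[162:220,150:217],None,fx=6,fy=6,interpolation=cv2.INTER_CUBIC); b=cv2.resize(s[198:250,250:297],None,fx=8,fy=8,interpolation=cv2.INTER_CUBIC)
im=np.zeros((420,402+8+376,3),np.uint8); im[:348,:402]=a; im[:416,410:]=b; cv2.imwrite("pics/sc.png",im)
E
```

```text
(no output)
```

View pics/tc.png

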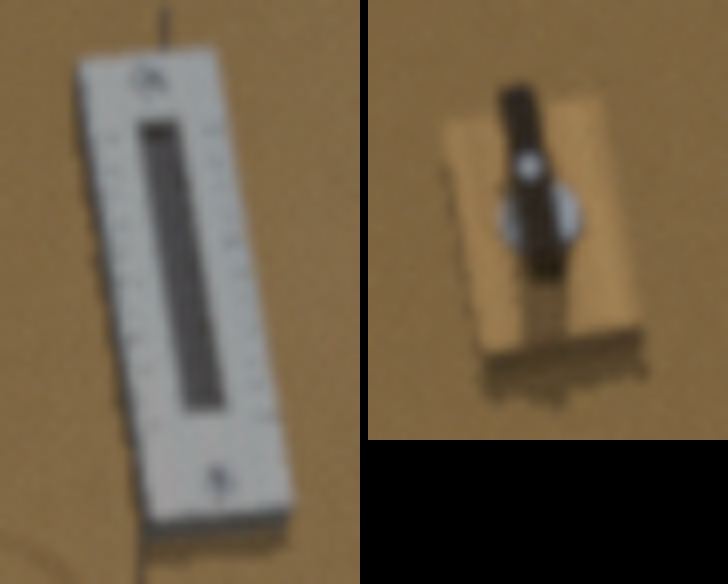

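View pics/sc.png

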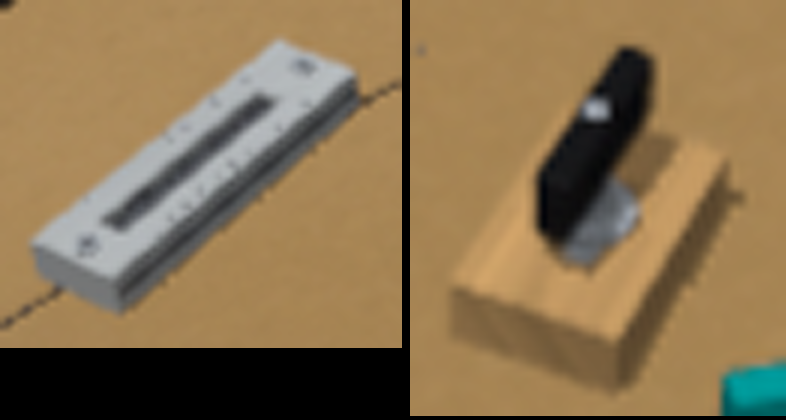

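The top crop shows the rail's top corners at about (78,60), (215,48), (295,508) and (147,520), with the slot in the middle and the bolt's cap at (529,166). In the side crop the rail corners are (280,40), (357,78), (120,285) and (33,243), and the cap is at (597,110).

```bash
cat > h.py <<'E'
from bench import *
import numpy as np,cv2
def ray(f,u,v,z):
    E=np.array(f["extrinsics"]);d=E[:3,:3]@[(u-f["cx"])/f["fx"],(v-f["cy"])/f["fy"],1];o=E[:3,3]
    return (o+d*(z-o[2])/d[2])[:2]
def pts(f,P,k,ox,oy,z,sx=0): return np.array([ray(f,(x-sx+.5)/k-.5+ox,(y+.5)/k-.5+oy,z) for x,y in P])
E
python3 - <<'E'
from h import *
T=grab_frame("top");S=grab_frame("side");np.set_printoptions(precision=1,suppress=True)
def rect(n,c): # far-left... consecutive corners: far a, far b, near b, near a
    far=(c[0]+c[1])/2;near=(c[2]+c[3])/2;d=far-near
    print(n,"centre",c.mean(0),"len",np.hypot(*d),"wid",np.hypot(*(c[0]-c[1])),np.hypot(*(c[2]-c[3])),"yaw %.3f"%np.arctan2(d[1],d[0]))
rect("railT",pts(T,[(78,60),(215,48),(295,508),(147,520)],8,300,135,20))
rect("slotT",pts(T,[(139,123),(178,121),(225,407),(184,411)],8,300,135,20))
rect("restT",pts(T,[(443,122),(602,95),(642,325),(484,352)],8,198,150,22,368))
print("capT",pts(T,[(529,166)],8,198,150,62.3,368), "collarT",pts(T,[(540,215)],8,198,150,26,368))
rect("railS",pts(S,[(120,285),(33,243),(280,40),(357,78)],6,150,162,20))
rect("slotS",pts(S,[(122,232),(103,223),(262,94),(281,99)],6,150,162,20))
rect("restS",pts(S,[(620,340),(450,285),(570,85),(730,160)],8,250,198,22,410))
print("capS",pts(S,[(597,110)],8,250,198,62.3,410))
for n,p in dict(wagon=(242,123),sand=(277,239),buf=(182,134),turq=(180,162)).items():print(n,ray(T,*p,25))
E
```

```text
railT centre [543.9  53.3] len 160.57694164419155 wid 44.659905476436165 45.703586120130396 yaw 0.185
slotT centre [549.  54.] len 100.55659015407998 wid 12.548686687948056 12.846110244094637 yaw 0.183
restT centre [498.3 309.2] len 80.36553015173973 wid 50.99964051047086 49.365922969736836 yaw 0.283
capT [[498.8 310. ]] collarT [[498.9 309.8]]
railS centre [545.2  56.8] len 158.8096436355525 wid 46.791526952574074 47.018527528132594 yaw 0.197
slotS centre [549.5  56.1] len 102.09010061584412 wid 10.357861417343969 9.444574792682245 yaw 0.183
restS centre [497.5 309.7] len 82.92558238899038 wid 49.86533230601578 54.976782009967735 yaw 0.301
capS [[498.3 310.1]]
wagon [657.3 269. ]
sand [350.5 153.4]
buf [611.1 421.2]
turq [530.5 413.7]
```

move_arm:
  series: "-1 1 0 0 0 0 1; -1 1 0 0 0 0 1; -1 1 0 0 0 0 1"

```text
time_s: 0.57
tcp_pos: [248.0, -444.1, 231.7]
tool_rot: [0.001, -0.155, 0.988, -0.0]
ft_force: [0.7, -0.7, -0.4]
finger_gap: 1.003
grasp_force: 0.0
```

move_arm:
  series: "-1 1 0 0 0 0 1; -1 1 0 0 0 0 1; -1 1 0 0 0 0 1"

```text
time_s: 0.95
tcp_pos: [313.0, -318.5, 231.6]
tool_rot: [0.001, -0.155, 0.988, -0.0]
ft_force: [0.7, 0.1, 0.2]
finger_gap: 1.0
grasp_force: 0.0
```

move_arm:
  series: "-1 1 0 0 0 0 1; -1 1 0 0 0 0 1; -1 1 0 0 0 0 1"

```text
time_s: 1.32
tcp_pos: [377.9, -192.5, 231.2]
tool_rot: [0.0, -0.155, 0.988, 0.0]
ft_force: [-0.5, -0.5, 1.0]
finger_gap: 1.0
grasp_force: 0.0
```

move_arm:
  series: "-1 1 0 0 0 0 1; -1 1 0 0 0 0 1; -1 1 0 0 0 0 1"

```text
time_s: 1.7
tcp_pos: [442.6, -67.0, 230.7]
tool_rot: [-0.001, -0.155, 0.988, 0.0]
ft_force: [-0.2, -0.4, 0.4]
finger_gap: 0.998
grasp_force: 0.0
```

move_arm:
  series: "-0.7 1 0 0 0 0 1; -0.7 1 0 0 0 0 1; -0.7 1 0 0 0 0 1"

```text
time_s: 2.08
tcp_pos: [478.6, 49.4, 230.2]
tool_rot: [-0.001, -0.155, 0.988, -0.0]
ft_force: [-0.4, -0.5, -0.5]
finger_gap: 0.995
grasp_force: 0.0
```

move_arm:
  series: "0 1 0 0 0 0 1; 0 1 0 0 0 0 1; 0 1 0 0 0 0 1"

```text
time_s: 2.45
tcp_pos: [447.5, 143.0, 231.4]
tool_rot: [-0.0, -0.154, 0.988, 0.0]
ft_force: [0.8, 1.1, 0.0]
finger_gap: 0.998
grasp_force: 0.0
```

move_arm:
  series: "0 1 0 0 0 0 1; 0 1 0 0 0 0 1; 0 1 0 0 0 0 1"

```text
time_s: 2.82
tcp_pos: [417.6, 238.0, 231.1]
tool_rot: [-0.0, -0.154, 0.988, -0.0]
ft_force: [0.0, -0.6, 0.4]
finger_gap: 1.002
grasp_force: 0.0
```

move_arm:
  series: "-0.99 0.44 0 0 0 0.0115 0.2; -0.99 0.44 0 0 0 0.0115 0.2; -0.99 0.44 0.5 0 0 0.0115 0.2; -0.99 0.44 0.9 0 0 0.0115 0.2; -0.99 0.44 0.9 0 0 0.0115 0.2"

```text
time_s: 3.45
tcp_pos: [498.2, 306.6, 137.8]
tool_rot: [-0.003, -0.14, 0.99, -0.002]
ft_force: [-0.1, 0.4, 0.2]
finger_gap: 0.601
grasp_force: 0.0
```

```bash
python3 - <<'E'
from h import *
print(read_state()["tcp_pos"],read_state()["tool_rot"])
T=grab_frame("top")["pixels"];S=grab_frame("side")["pixels"]
r=lambda a:cv2.resize(a,(400,400),interpolation=cv2.INTER_CUBIC)
cv2.imwrite("pics/n1.png",np.hstack([r(T[120:220,170:270]),r(S[160:260,220:320])])[:,:,::-1])
E
```

```text
[498.21725871 306.63417777 137.7779678 ] [-0.00282868 -0.1403008   0.99010257 -0.00214155]
```

View pics/n1.png

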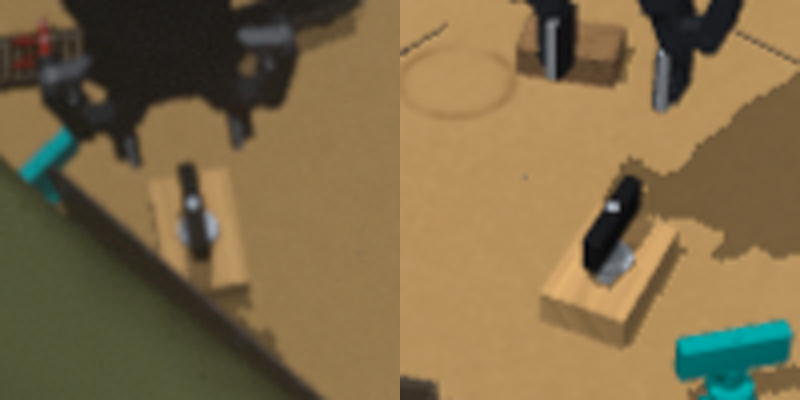

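The crops show the open fingers straddling the bolt's line above the rest. I'll go down and re-read.

move_arm:
  series: "0 0 0.5 0 0 0 0.2; 0 0 0.8 0 0 0 0.2; 0 0 0.8 0 0 0 0.2; 0 0 0.8 0 0 0 0.2"

```text
time_s: 4.05
tcp_pos: [500.2, 310.5, 64.9]
tool_rot: [0.002, -0.141, 0.99, 0.001]
ft_force: [-0.5, 0.8, 0.8]
finger_gap: 0.6
grasp_force: 0.0
```

move_arm:
  series: "0.018 0 0.2 0 0 0 0.2; 0.018 0 0.32 0 0 0 0.2; 0.018 0 0.32 0 0 0 0.2; 0.018 0 0.32 0 0 0 -1; 0.018 0 0.32 0 0 0 -1"

```text
time_s: 4.68
tcp_pos: [497.2, 309.4, 30.0]
tool_rot: [0.0, -0.141, 0.99, 0.0]
ft_force: [-0.1, -0.5, -0.1]
finger_gap: 0.182
grasp_force: 0.0
```

move_arm:
  series: "0 0 0 0 0 0 -1; 0 0 0 0 0 0 -1; 0 0 0 0 0 0 -1; 0 0 0 0 0 0 -1"

```text
time_s: 5.18
tcp_pos: [497.3, 309.5, 30.0]
tool_rot: [0.001, -0.141, 0.99, 0.0]
ft_force: [-0.4, 0.4, 4.3]
finger_gap: 0.13
grasp_force: 58.9
```

move_arm:
  series: "0 0 -0.3 0 0 0 -1; 0 0 -0.7 0 0 0 -1; 0 0 -0.7 0 0 0 -1; 0 0 -0.7 0 0 0 -1"

```text
time_s: 5.68
tcp_pos: [496.2, 308.8, 97.9]
tool_rot: [-0.001, -0.141, 0.99, -0.0]
ft_force: [0.5, -0.2, -1.2]
finger_gap: 0.131
grasp_force: 59.1
```

move_arm:
  series: "0.16 -0.4 0 0 0 0 -1; 0.16 -0.85 0 0 0 0 -1; 0.16 -0.85 0 0 0 0 -1"

```text
time_s: 6.05
tcp_pos: [504.9, 220.4, 97.5]
tool_rot: [-0.001, -0.14, 0.99, -0.001]
ft_force: [0.4, 0.2, -1.5]
finger_gap: 0.129
grasp_force: 59.2
```

move_arm:
  series: "0.16 -0.4 0 0 0 0 -1; 0.16 -0.85 0 0 0 0 -1; 0.16 -0.85 0 0 0 0 -1"

```text
time_s: 6.42
tcp_pos: [513.4, 135.1, 97.8]
tool_rot: [-0.001, -0.14, 0.99, -0.0]
ft_force: [-0.1, 0.1, -1.7]
finger_gap: 0.136
grasp_force: 59.2
```

move_arm:
  series: "0.15 -0.4 0 0 0 0.047 -1; 0.15 -0.86 0 0 0 0.047 -1; 0.15 -0.86 0 0 0 0.047 -1; 0.15 -0.86 0 0 0 0.047 -1"

```text
time_s: 6.92
tcp_pos: [523.0, 50.9, 98.3]
tool_rot: [-0.001, -0.093, 0.996, 0.0]
ft_force: [-0.6, 0.6, -1.6]
finger_gap: 0.128
grasp_force: 59.2
```

```bash
python3 - <<'E'
from h import *
s=read_state();print(s["tcp_pos"],s["tool_rot"],s["ft_force"],s["grasp_force"],s["finger_gap"],s["q"])
T=grab_frame("top")["pixels"];S=grab_frame("side")["pixels"]
r=lambda a:cv2.resize(a,(400,400),interpolation=cv2.INTER_CUBIC)
cv2.imwrite("pics/n2.png",np.hstack([r(T[125:225,280:380]),r(S[130:230,130:230])])[:,:,::-1])
E
```

```text
[523.03645865  50.87212816  98.27169674] [-8.38553716e-04 -9.25337336e-02  9.95709196e-01  3.67940184e-05] [-0.55844126  0.61570279 -1.63269578] 59.22393500804901 0.12760344540361682 [ 4.79697948e-01 -1.33599660e-01 -3.25244838e-01 -7.14019844e-04
 -1.38067648e+00 -1.86502615e+00]
```

View pics/n2.png

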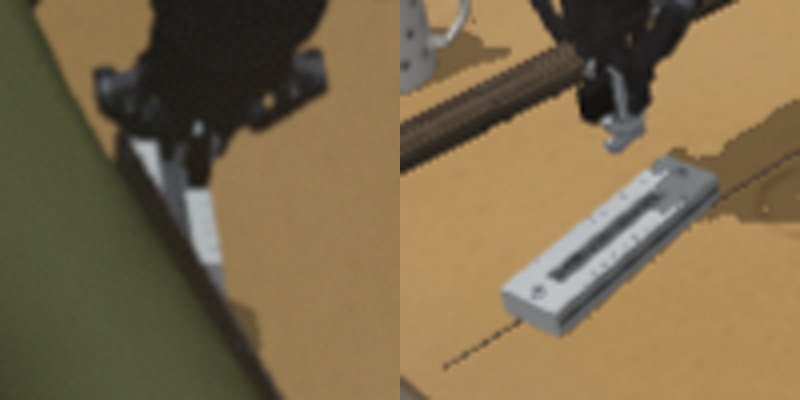

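The side crop shows the foot hanging over the near part of the slot. I'll lower to just above the rail with a small sideways correction and then look closely.

move_arm:
  series: "0 -0.007 0.3 0 0 0 -1; 0 -0.007 0.48 0 0 0 -1; 0 -0.007 0.48 0 0 0 -1; 0 -0.007 0.48 0 0 0 -1"

```text
time_s: 7.52
tcp_pos: [524.1, 49.8, 52.3]
tool_rot: [0.001, -0.093, 0.996, -0.0]
ft_force: [0.4, 0.8, -0.7]
finger_gap: 0.129
grasp_force: 59.2
```

```bash
python3 - <<'E'
from h import *
s=read_state();print(s["tcp_pos"],s["tool_rot"],s["ft_force"])
S=grab_frame("side")["pixels"]
cv2.imwrite("pics/n3.png",cv2.resize(S[150:220,150:230],None,fx=8,fy=8,interpolation=cv2.INTER_CUBIC)[:,:,::-1])
E
```

```text
[524.11896302  49.83621882  52.26474521] [ 5.90147219e-04 -9.27846087e-02  9.95686026e-01 -7.29943554e-05] [ 0.40597007  0.83860051 -0.66700573]
```

View pics/n3.png

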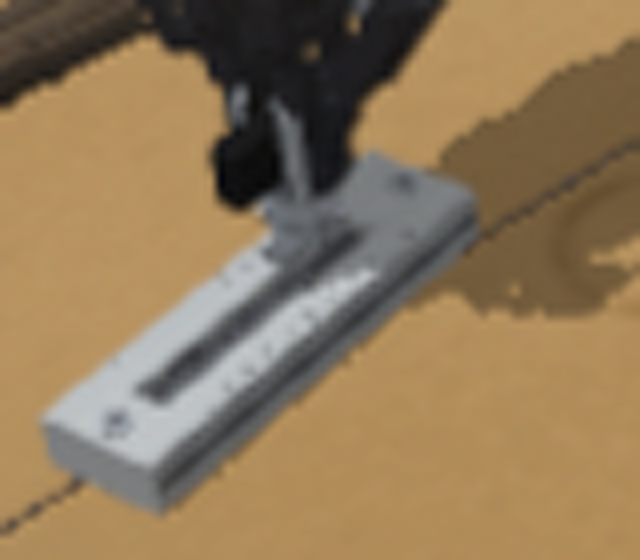

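move_arm:
  series: "0 0.004 0.05 0 0 0 -1; 0 0.004 0.09 0 0 0 -1; 0 0.004 0.11 0 0 0 -1; 0 0.004 0.13 0 0 0 -1; 0 0.004 0.13 0 0 0 -1"

```text
time_s: 8.2
tcp_pos: [523.4, 49.9, 38.1]
tool_rot: [-0.0, -0.092, 0.996, 0.0]
ft_force: [-0.4, -0.1, -0.9]
finger_gap: 0.132
grasp_force: 59.2
```

move_arm:
  series: "0 0 0.02 0 0 0 -1; 0 0 0.03 0 0 0 -1; 0 0 0.04 0 0 0 -1; 0 0 0.04 0 0 0 -1"

```text
time_s: 8.7
tcp_pos: [523.5, 49.9, 34.2]
tool_rot: [-0.0, -0.092, 0.996, 0.0]
ft_force: [-0.2, 0.1, -1.3]
finger_gap: 0.132
grasp_force: 59.2
```

move_arm:
  series: "0 0 0.015 0 0 0 -1; 0 0 0.03 0 0 0 -1; 0 0 0.04 0 0 0 -1; 0 0 0.045 0 0 0 -1; 0 0 0.045 0 0 0 -1"

```text
time_s: 9.32
tcp_pos: [523.7, 50.0, 30.0]
tool_rot: [0.0, -0.093, 0.996, 0.0]
ft_force: [-1.2, 0.2, 4.1]
finger_gap: 0.131
grasp_force: 59.7
```

move_arm:
  series: "0 0 0.005 0 0 0 -1; 0 0 0.008 0 0 0 -1; 0 0 0.008 0 0 0 -1"

```text
time_s: 9.7
tcp_pos: [523.6, 49.9, 29.1]
tool_rot: [0.0, -0.093, 0.996, 0.0]
ft_force: [-1.4, -0.3, 3.2]
finger_gap: 0.134
grasp_force: 59.8
```

move_arm:
  series: "0 0 0.005 0 0 0 -1; 0 0 0.01 0 0 0 -1; 0 0 0.01 0 0 0 -1"

```text
time_s: 10.07
tcp_pos: [523.6, 50.0, 28.1]
tool_rot: [0.0, -0.093, 0.996, 0.0]
ft_force: [-0.4, -0.1, 4.2]
finger_gap: 0.131
grasp_force: 59.8
```

move_arm:
  series: "-0.001 -0.002 0 0 0 -0.075 -1; -0.002 -0.004 0 0 0 -0.15 -1; -0.003 -0.006 0 0 0 -0.225 -1; -0.004 -0.008 0 0 0 -0.3 -1; -0.004 -0.009 0 0 0 -0.375 -1"

```text
time_s: 10.7
tcp_pos: [524.5, 49.2, 28.3]
tool_rot: [0.0, -0.469, 0.883, -0.0]
ft_force: [-0.1, 1.1, 4.1]
finger_gap: 0.131
grasp_force: 60.0
```

move_arm:
  series: "-0.001 -0.002 0 0 0 -0.075 -1; -0.002 -0.004 0 0 0 -0.15 -1; -0.003 -0.006 0 0 0 -0.225 -1; -0.004 -0.008 0 0 0 -0.3 -1; -0.004 -0.009 0 0 0 -0.375 -1"

```text
time_s: 11.32
tcp_pos: [525.5, 49.0, 28.3]
tool_rot: [-0.0, 0.771, -0.637, 0.0]
ft_force: [0.3, -0.7, 5.4]
finger_gap: 0.133
grasp_force: 60.0
```

move_arm:
  series: "0 0 0 0 0 0 -1; 0 0 0 0 0 0 -1"

```text
time_s: 11.58
tcp_pos: [525.4, 49.0, 28.3]
tool_rot: [-0.0, 0.769, -0.64, 0.0]
ft_force: [1.2, 0.2, 6.2]
finger_gap: 0.133
grasp_force: 60.0
```

move_arm:
  series: "0 -0.06 0 0 0 0 -1; 0 -0.12 0 0 0 0 -1; 0 -0.18 0 0 0 0 -1; 0 -0.24 0 0 0 0 -1; 0 -0.3 0 0 0 0 -1"

```text
time_s: 12.2
tcp_pos: [553.6, 53.9, 28.1]
tool_rot: [0.001, 0.769, -0.639, -0.001]
ft_force: [-7.2, -1.7, 9.5]
finger_gap: 0.133
grasp_force: 60.7
```

move_arm:
  series: "0 0 0 0 0 0 -1; 0 0 0 0 0 0 -1"

```text
time_s: 12.45
tcp_pos: [554.2, 54.0, 28.1]
tool_rot: [0.001, 0.769, -0.639, -0.0]
ft_force: [-3.5, -1.2, 6.7]
finger_gap: 0.131
grasp_force: 60.4
```

Friction only; I'll carry on in small steps, watching the force.

move_arm:
  series: "0 -0.01 0 0 0 0 -1; 0 -0.02 0 0 0 0 -1; 0 -0.03 0 0 0 0 -1; 0 -0.04 0 0 0 0 -1; 0 -0.04 0 0 0 0 -1"

```text
time_s: 13.08
tcp_pos: [557.5, 54.7, 28.1]
tool_rot: [0.001, 0.769, -0.639, -0.001]
ft_force: [-4.3, -0.8, 8.6]
finger_gap: 0.132
grasp_force: 60.8
```

move_arm:
  series: "0 -0.01 0 0 0 0 -1; 0 -0.02 0 0 0 0 -1; 0 -0.03 0 0 0 0 -1; 0 -0.04 0 0 0 0 -1; 0 -0.04 0 0 0 0 -1"

```text
time_s: 13.7
tcp_pos: [561.4, 55.4, 28.1]
tool_rot: [0.001, 0.769, -0.639, -0.001]
ft_force: [-6.0, -1.3, 8.2]
finger_gap: 0.128
grasp_force: 60.8
```

move_arm:
  series: "0 -0.01 0 0 0 0 -1; 0 -0.02 0 0 0 0 -1; 0 -0.03 0 0 0 0 -1; 0 -0.03 0 0 0 0 -1"

```text
time_s: 14.2
tcp_pos: [564.4, 55.9, 28.0]
tool_rot: [0.001, 0.769, -0.639, -0.001]
ft_force: [-5.6, -2.0, 9.2]
finger_gap: 0.134
grasp_force: 60.8
```

move_arm:
  series: "0 -0.01 0 0 0 0 -1; 0 -0.02 0 0 0 0 -1; 0 -0.03 0 0 0 0 -1; 0 -0.03 0 0 0 0 -1"

```text
time_s: 14.7
tcp_pos: [567.3, 56.5, 28.0]
tool_rot: [0.001, 0.769, -0.639, -0.001]
ft_force: [-4.7, -1.0, 8.6]
finger_gap: 0.129
grasp_force: 60.8
```

move_arm:
  series: "0 -0.01 0 0 0 0 -1; 0 -0.02 0 0 0 0 -1; 0 -0.03 0 0 0 0 -1; 0 -0.03 0 0 0 0 -1"

```text
time_s: 15.2
tcp_pos: [570.3, 57.0, 28.0]
tool_rot: [0.001, 0.769, -0.639, -0.001]
ft_force: [-5.4, -1.3, 9.6]
finger_gap: 0.136
grasp_force: 60.8
```

move_arm:
  series: "0 -0.01 0 0 0 0 -1; 0 -0.02 0 0 0 0 -1; 0 -0.03 0 0 0 0 -1; 0 -0.03 0 0 0 0 -1"

```text
time_s: 15.7
tcp_pos: [573.2, 57.6, 28.0]
tool_rot: [0.001, 0.769, -0.639, -0.001]
ft_force: [-6.0, -1.3, 9.4]
finger_gap: 0.128
grasp_force: 60.8
```

move_arm:
  series: "0 -0.01 0 0 0 0 -1; 0 -0.02 0 0 0 0 -1; 0 -0.03 0 0 0 0 -1; 0 -0.03 0 0 0 0 -1"

```text
time_s: 16.2
tcp_pos: [576.2, 58.2, 28.0]
tool_rot: [0.001, 0.769, -0.639, -0.001]
ft_force: [-5.9, -0.3, 9.0]
finger_gap: 0.128
grasp_force: 60.8
```

move_arm:
  series: "0 -0.01 0 0 0 0 -1; 0 -0.02 0 0 0 0 -1; 0 -0.03 0 0 0 0 -1; 0 -0.03 0 0 0 0 -1"

```text
time_s: 16.7
tcp_pos: [579.1, 58.7, 28.0]
tool_rot: [0.001, 0.769, -0.639, -0.001]
ft_force: [-5.5, -1.7, 9.4]
finger_gap: 0.129
grasp_force: 60.8
```

move_arm:
  series: "0 -0.01 0 0 0 0 -1; 0 -0.02 0 0 0 0 -1; 0 -0.03 0 0 0 0 -1; 0 -0.03 0 0 0 0 -1"

```text
time_s: 17.2
tcp_pos: [582.1, 59.2, 28.0]
tool_rot: [0.001, 0.769, -0.639, -0.001]
ft_force: [-5.0, -1.0, 8.7]
finger_gap: 0.129
grasp_force: 60.8
```

move_arm:
  series: "0 -0.01 0 0 0 0 -1; 0 -0.02 0 0 0 0 -1; 0 -0.03 0 0 0 0 -1; 0 -0.03 0 0 0 0 -1"

```text
time_s: 17.7
tcp_pos: [585.0, 59.8, 28.0]
tool_rot: [0.001, 0.769, -0.639, -0.001]
ft_force: [-5.8, -1.4, 8.7]
finger_gap: 0.132
grasp_force: 60.8
```

move_arm:
  series: "0 -0.01 0 0 0 0 -1; 0 -0.02 0 0 0 0 -1; 0 -0.03 0 0 0 0 -1; 0 -0.03 0 0 0 0 -1"

```text
time_s: 18.2
tcp_pos: [587.0, 60.2, 28.1]
tool_rot: [0.002, 0.769, -0.639, -0.001]
ft_force: [-10.3, -0.7, 11.5]
finger_gap: 0.13
grasp_force: 61.3
```

move_arm:
  series: "0 -0.005 0 0 0 0 -1; 0 -0.01 0 0 0 0 -1; 0 -0.01 0 0 0 0 -1"

```text
time_s: 18.58
tcp_pos: [587.1, 60.2, 28.0]
tool_rot: [0.003, 0.769, -0.639, -0.002]
ft_force: [-13.9, -1.4, 15.0]
finger_gap: 0.132
grasp_force: 61.7
```

Stop met at TCP x ≈ 587.1. The target is 10 mm back along the rail, at measured TCP ≈ (577.3, 58.4).

move_arm:
  series: "0 0.03 0 0 0 0 -1; 0 0.06 0 0 0 0 -1; 0 0.09 0 0 0 0 -1; 0 0.12 0 0 0 0 -1; 0 0.12 0 0 0 0 -1"

```text
time_s: 19.2
tcp_pos: [578.0, 59.1, 28.1]
tool_rot: [-0.0, 0.769, -0.639, -0.0]
ft_force: [2.8, 1.0, 4.7]
finger_gap: 0.134
grasp_force: 60.0
```

move_arm:
  series: "0 0.008 0 0 0 0 -1; 0 0.008 0 0 0 0 -1; 0 0.008 -0.015 0 0 0 -1; 0 0.008 -0.03 0 0 0 -1; 0 0.008 -0.03 0 0 0 -1"

```text
time_s: 19.82
tcp_pos: [577.0, 58.7, 30.8]
tool_rot: [0.0, 0.769, -0.639, -0.0]
ft_force: [2.0, 0.8, 2.9]
finger_gap: 0.133
grasp_force: 59.9
```

move_arm:
  series: "0 0 -0.006 0 0 0 -1; 0 0 -0.012 0 0 0 -1; 0 0 -0.012 0 0 0 -1"

```text
time_s: 20.2
tcp_pos: [577.0, 58.7, 32.0]
tool_rot: [0.0, 0.769, -0.639, -0.0]
ft_force: [1.4, 0.8, 2.6]
finger_gap: 0.131
grasp_force: 59.8
```

In the notch with the spring still lifting. Now I'll release and withdraw upward.

move_arm:
  series: "0 0 0 0 0 0 -0.4; 0 0 0 0 0 0 0; 0 0 0 0 0 0 0; 0 0 0 0 0 0 0"

```text
time_s: 20.7
tcp_pos: [577.1, 58.7, 32.0]
tool_rot: [0.0, 0.769, -0.639, -0.0]
ft_force: [0.3, -0.6, -0.3]
finger_gap: 0.498
grasp_force: 0.0
```

move_arm:
  series: "0 0 -0.3 0 0 0 0; 0 0 -0.8 0 0 0 0; 0 0 -1 0 0 0 0; 0 0 -1 0 0 0 0"

```text
time_s: 21.2
tcp_pos: [578.1, 59.1, 133.9]
tool_rot: [-0.001, 0.77, -0.639, 0.001]
ft_force: [0.4, 0.2, -0.5]
finger_gap: 0.503
grasp_force: 0.0
```

move_arm:
  series: "-0.3 1 -0.5 0 0 0 0; -0.3 1 -0.5 0 0 0 0; -0.3 1 -0.5 0 0 0 0; -0.3 1 -0.5 0 0 0 0"

```text
time_s: 21.7
tcp_pos: [473.1, 69.9, 180.7]
tool_rot: [0.001, 0.77, -0.639, -0.001]
ft_force: [-0.4, -0.4, 0.1]
finger_gap: 0.5
grasp_force: 0.0
```

```bash
python3 - <<'E'
from h import *
s=read_state();print(s["tcp_pos"],s["ft_force"])
T=grab_frame("top");S=grab_frame("side")
cv2.imwrite("pics/n4.png",np.hstack([cv2.resize(T["pixels"][135:205,290:350],(343,400),interpolation=cv2.INTER_CUBIC),cv2.resize(S["pixels"][150:220,140:220],(457,400),interpolation=cv2.INTER_CUBIC)])[:,:,::-1])
# predicted cap pixel in side for origin z 8 and 11
E=np.linalg.inv(S["extrinsics"])
for z in(6.3,8,11):
    p=E@[576.7,60,z+54,1]; u=S["fx"]*p[0]/p[2]+S["cx"];v=S["fy"]*p[1]/p[2]+S["cy"];print(z,u,v,(u-140)*457/80+343,(v-150)*400/70)
E
```

```text
[473.09176946  69.94824642 180.68938547] [-0.36428433 -0.37047017  0.14163644]
6.3 172.0563613909144 181.168067400365 526.1219644455985 178.10324228780001
8 171.9518264588611 180.60991093853508 525.524808646244 174.91377679162903
11 171.766719215796 179.62154464012264 524.4673835202346 169.26596937212935
```

View pics/n4.png

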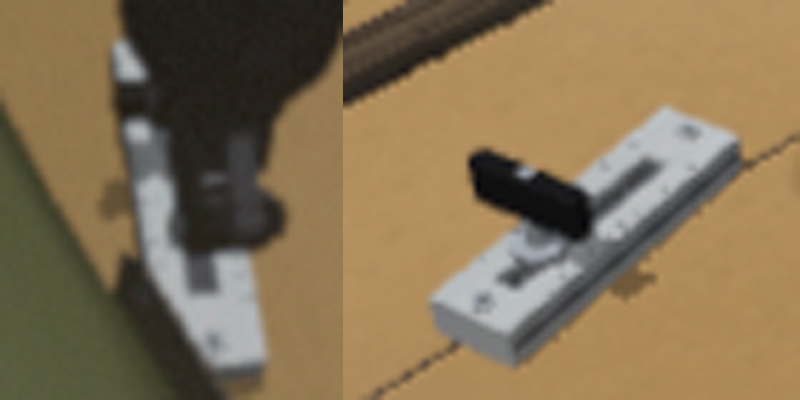

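The side view shows the bolt upright with its bar across the rail. Its cap is at (527,172), close to where a sprung-up bolt should appear, and the gripper is clear. Handing in.

```bash
python3 -c "
from bench import *
print(close_job())"
```

```text
the job is handed in; nothing more can be done
None
```

I set the stop bolt and handed the job in: it met the hidden stop, was drawn back 10 mm and released upright with its bar across the rail. The spring was still lifting it as I let go, and the last picture fits it sprung up in its notch, but the hand-in returned no verdict.

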